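Close the casting box and hold its end board for screwing

ROBOT

A 6-joint arm with a two-finger parallel gripper is mounted at the origin on the work surface. World frame = base frame: x ahead of the robot, y to its left, z up, the work surface at z = 0. Lengths are in m, angles in rad, forces in N, time in s.
With the tool pointing down it reaches from about 0.35 to 0.725 m from the base axis. Payload 6 kg.
Tool frame: the origin (TCP) lies between the finger pads; the fingertips stand 19 mm ahead of it and the grasp point (between the pads) is the TCP; z points along the fingers, y is the line along which they close (so a half turn about z gives the same grasp; the last joint's range is limited). The gripper opens to 85 mm and grips with 20 to 120 N. Pads are 22 mm wide; open, the fingers measure 114 mm over their backs; the gripper's body (76 mm by 85 mm) begins 54 mm behind the grasp point. The pads swing forward as they close: fully open they stand 13 mm farther back than shut.
Start: joints at [1.537, 0.04, 0.085, 0, -1.615, -0.334], TCP at [0.216, 0.56, 0.25] pointing down, gripper open.
Joint ranges: [-2.56, 2.56], [-1.29, 2.01], [-1.08, 1.49], [-3.29, 1.98], [-2.81, -0.18], [-2.99, 2.99]. Speed limits (rad/s): [2.57, 2.57, 3.01, 3.14, 3.14, 3.14].

INTERFACE

Orientations are given as a unit quaternion [x, y, z, w].
In Python, from station import robot gives the robot as it stands.
- The arm moves only by the tool move_arm, never from a script. Its argument "increments" is a list of rows, each an object with "xyz": the shift along the tool's x, y, z each as a share of 0.25 m, from -1 to 1, a list of three; "turn": the turn, a rotation vector about the tool's x, y, z each as a share of pi/4 rad, from -1 to 1, a list of three; "hand": the closure, from -1 (fully open) to 1 (shut). In form: [{"xyz": [tx, ty, tz], "turn": [ax, ay, az], "hand": hand}, ...]. A call has 1 to 10 rows; each row shifts and turns the commanded pose from where the row before left it, along the tool's axes as they then stand; what a row does not reach is not made up. A row lasts 1/10 s, in which the tool goes at most 50 mm and 8.59 degrees, less where a joint would pass 70% of its speed; a pose out of reach is approached as far as the arm can. A call with a number of a shift or a turn outside -1 to 1 is refused whole. A call with a gripper value outside its range is refused whole. The fingers move at their own pace and stop on an object; the grip force is fixed at half the most. Time passes only in rows, so rows that do not move let the fingers close. It gives the time, the measured TCP pose, the force, the opening and the grip force at its end, in the units of the state.
- robot.state(): the state, without advancing time (a new reading comes with each control period).
- robot.read_camera(name): name is "side" or "top" or "wrist"; returns a dict with "image" (480x640x3 uint8, red, green, blue), "z_map" (480x640 float32, m along the optical axis (not along the pixel's ray), 0 where there is no reading), "intrinsics" (3x3 intrinsics, pixels), "eye" and "attitude" of the camera in the world; the wrist camera has in their place "tool_from_camera" (4x4, takes a point from camera to tool coordinates, whose origin is the TCP and whose axes are the flange's). Camera axes: x right, y down, z forward; pixel columns grow to the right and rows downward; lengths in m; the calibration is good to about 2 mm. A picture is of the moment at which its call begins: read the wrist's pose just before it.
- robot.finish_job(): hands the job in; it is judged then, once.
The state is a dict: "clock": time; "joint_positions": joint angles; "joint_vel": joint speeds; "joint_torque": joint torques, N m; "ee_pos": TCP position; "eef_rot": TCP orientation; "wrist_force": force on the tool from outside, world axes, zero at the start; "wrist_torque": the same for the moment, N m; "finger_gap": finger opening in m; "finger_force": force on a finger pad.
Only numpy, scipy, OpenCV 4.12 (cv2) and the standard library are available. Lean on these libraries where they do the work, as an engineer would, in place of code of your own. Each camera call takes 0.05 s, during which the arm holds its last target. There are 200 camera calls.

TASK

Close up the plywood casting box: push its hinged long side shut until it has snapped home on its ball catch, then fetch the loose end board and stand it on the baseboard square across the box's open end, its two ends flush with the outer faces of the long sides. Press it tight against the ends of both long sides with a steady push of about 14 newtons (at least 8, at most 20) for my screws to go in, keep it so for at least three seconds, and finish while still holding it; do not let go. Do not touch the clay horn in the box, and leave the other things on the bench where they are.

Things in the scene. Friction and masses are not known exactly. Their poses are not given: they have to be found in the camera images.
- casting_box: White baseboard 300 x 240 x 18 mm screwed to the bench, carrying the box of bare plywood walls, 18 mm thick. Origin: centre of its underside, on the bench. x: along the box from the open end (-x, towards the robot) to the closed end; y: towards the hinged side; z up. The baseboard reaches 50 mm out in front of the long sides' ends.
- seat (a point): Point on the top of the baseboard (18 mm above the bench) where the middle of the end board's underside belongs when it stands tight against both side ends: x = -109 mm, y = 0 in the casting_box frame; axes as the casting_box.
- box_walls: All standing walls: closed end, fixed and hinged long sides; tops 118 mm above the bench. Origin: middle of the baseboard's top; axes as casting_box; does not move. The long sides run from x = -100 mm (the ends that the end board is pressed against) to +100 mm; outer faces at y = -88 and, shut, +88 mm, inner at -70 and +70. Fixed side and closed end have 18 mm foot battens outside.
- fixed_side: The fixed long side, plywood 200 x 18 x 100 mm, at -y of the casting_box. Origin: centre of its underside.
- hinged_side: Hinged long side, plywood 199 x 18 x 98 mm, 0.24 kg, bottom 1.5 mm above the baseboard. Origin: on the vertical hinge axis, at the height of the baseboard's top; the axis is at x = 100, y = 92 mm of casting_box. The board runs 200 mm from the origin along its own -x; its outer face is 4 mm, its inner face 22 mm to the -y side of the origin.
- free_end (a point): Top-to-bottom middle of the outer face of the hinged side at its free end, 200 mm from the hinge axis, 68 mm above the bench. Push on the outer face near here, square to it.
- side_hinge (a joint): Opening angle of the hinged side, rad: 0 shut (hard stop), growing as the free end swings out to +y of casting_box. It stays where it is left. A sprung ball in the baseboard, 170 mm from the hinge, resists with up to 7 N at about 0.17 rad; the side then rides over it with little force until about 0.03 rad, where the ball rises behind the outer face and keeps it at 0.
- end_board: Loose plywood board 176 mm long, 100 mm high, 18 mm thick, 0.18 to 0.29 kg, standing on its long edge on the bench. Origin: centre of its underside; x through its thickness, y along its length, z up. Alike from both faces; two 5 mm screw holes near each end. Can be pinched across its thickness from above, fingertips 20 to 45 mm below its top edge.
- horn: Grey clay horn being moulded, stuck to the baseboard in the closed half of the box. It lies between x = -35 mm and +75 mm in the casting_box frame and up to 110 mm above the bench. Origin: on the baseboard's top at the middle of the baseboard.
- canister: White plastic canister with a red cap, 90 mm across, 190 mm tall, standing; bystander. Origin: centre of its underside.
- drill: Blue cordless drill standing on its battery, 180 mm long, 216 mm tall; bystander. Origin: centre of its underside.
- screw_tin: Open steel tin of brass screws, 80 mm across, 55 mm tall; bystander. Origin: centre of its underside.
- mixing_cup: White mixing cup with a wooden stick in it, 86 mm across, 85 mm tall (stick 150 mm); bystander. Origin: centre of its underside.
Mind the look-alikes: they are no part of the job. Of the things shaped like the end_board, the plywood one is meant.

How it is judged:
On the way, in this order (a step that is already met when the one before it is completed fails the run):
1. the hinged side is shut and seated on its catch (value of joint side_hinge below 0.015 rad and velocity of joint side_hinge between -0.02 and 0.02 rad/s), for 0.3 s.
2. the end board is pressed steadily, for 2 s, against both side ends (contact force between end_board and box_walls between 8 and 20 N and contact force between end_board and fixed_side above 1.5 N and contact force between end_board and hinged_side above 1.5 N and value of joint side_hinge below 0.02 rad and x of end_board in the frame of seat between -0.004 and 0.004 m and y of end_board in the frame of seat between -0.005 and 0.005 m and z of end_board in the frame of seat between -0.003 and 0.003 m and angle between end_board's own z axis and vertical below 0.035 rad and linear speed of end_board below 0.005 m/s), for 2 s.
At the end, for the whole second after the job is handed in: Hinged side shut on its catch (under 0.02 rad); end board at rest, upright (2 deg), at the seat within 4 mm in x, 5 mm in y, 3 mm in height; pressed on the walls with 8 to 20 N in all, at least 1.5 N on each long side, through the last second; still held (all of step 2); the arm keeps its last pose, push and grip.
It fails at once if the clay horn is touched (contact force between horn and anything else above 0.5 N).
It fails at once if a bystander is disturbed (distance of any of canister, drill, screw_tin, mixing_cup from where it was at the start of the episode above 0.03 m).
It also fails if it takes over 59 s, if anything falls off the work surface, if the arm or the gripper's body presses on something with over 40 N, if the wrist force passes 120 N, or if a joint passes its speed limit or range.

## Working session

There is one attempt and no reset: what is moved stays moved. The work goes in short steps, Python scripts to look and compute and a tool call to move; the robot and the scene stay as the last step left them, time stands still between calls to the robot, and variables do not carry over. Pictures are saved under pics/ and viewed, at most 10 in all, crops included, and the job is handed in when it is done.

Besides the shell and the picture viewer there is one more tool, called after "Emit:" by a JSON object that holds its "api" and its "payload", one argument or row to a line. move_arm: Moves the arm, as the interface text tells. Shift numbers are shares of 0.25 m and turn numbers shares of pi/4 rad, none past 1 either way. Its arguments: {"type":"object","properties":{"increments":{"type":"array"}},"required":["increments"]}

```bash
mkdir -p pics; ls; python3 - <<'E'
from station import robot
import cv2,numpy as np
s=robot.state()
for k,v in s.items(): print(k,np.round(v,4))
for n in("top","side"):
    c=robot.read_camera(n); cv2.imwrite(f"pics/{n}0.png",c["image"][...,::-1]); np.savez(f"{n}0.npz",**c)
    print(n,c["intrinsics"],c["eye"],c["attitude"])
E
```

```text
pics
clock 0.0
joint_positions [ 1.5367e+00  4.0800e-02  8.3800e-02 -5.0000e-04 -1.6155e+00 -3.3370e-01]
joint_vel [-0.0015  0.0019  0.0003  0.0007  0.0006  0.0005]
joint_torque [-1.00000e-04 -3.68206e+01  3.47418e+01  6.93230e+00 -5.30000e-03
 -0.00000e+00]
ee_pos [0.2156 0.5596 0.2493]
eef_rot [ 9.831e-01 -1.829e-01 -1.000e-04  9.000e-04]
wrist_force [-0.3003 -0.5265 -0.1542]
wrist_torque [ 0.0095  0.0247 -0.009 ]
finger_force 0.0
finger_gap 0.0854
top [[492.2116106    0.         316.04533343]
 [  0.         492.2116106  246.56284062]
 [  0.           0.           1.        ]] [ 0.28416434 -0.11245342  1.52142696] [ 0.71482129 -0.69345507  0.07167186 -0.05489745]
side [[525.19834043   0.         324.34424051]
 [  0.         525.19834043 237.05029773]
 [  0.           0.           1.        ]] [ 0.45620693 -1.26278261  1.10570125] [ 0.91547146 -0.02269787  0.02093489 -0.40119639]
```

View pics/top0.png

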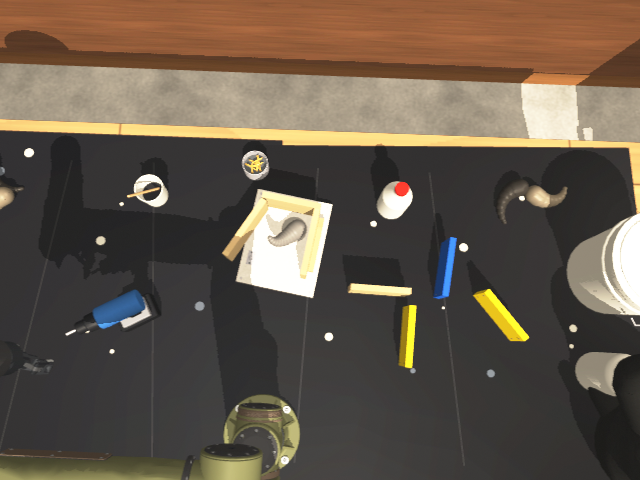

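View pics/side0.png

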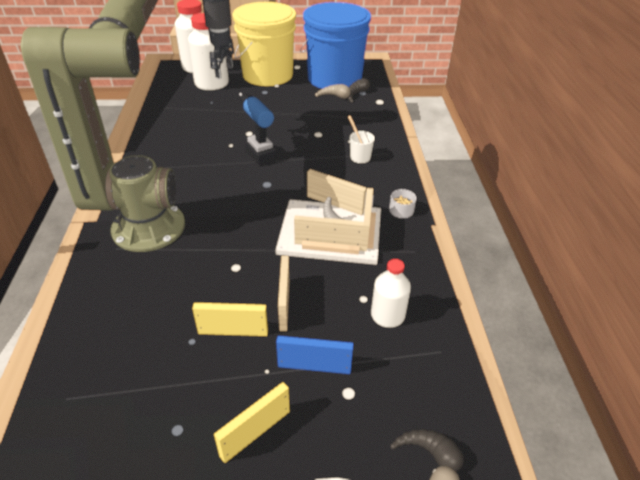

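Candidates for the end board in the top image: plywood (380,290), blue (445,267), yellow (407,336) and yellow (500,315). The plywood one at (380,290), side view (284,292), is the one described. The box is at (284,243) with its hinged side swung out at (245,228). The canister is at (395,200), tin (255,165), cup (150,190) and drill (120,308).

```bash
cat > h.py <<'E'
import numpy as np,cv2
from scipy.spatial.transform import Rotation as R
def cloud(c,T=None):
    z=c["z_map"];K=c["intrinsics"];v,u=np.mgrid[:480,:640]
    p=np.stack([(u-K[0,2])/K[0,0]*z,(v-K[1,2])/K[1,1]*z,z],-1)
    if T is None: return p@R.from_quat(c["attitude"]).as_matrix().T+c["eye"]
    return p@T[:3,:3].T+T[:3,3]
def rect(P):  # min-area rectangle of xy in mm
    (cx,cy),(w,h),a=cv2.minAreaRect((P[:,:2]*1000).astype(np.float32)); return np.round([cx,cy,w,h,a],1)
E
python3 - <<'E'
from h import *
for n in("top","side"):
    c=dict(np.load(f"{n}0.npz"));P=cloud(c);I=c["image"].astype(int)
    hsv=cv2.cvtColor(c["image"],cv2.COLOR_RGB2HSV)
    ok=c["z_map"]>0
    bench=ok&(abs(P[...,2])<.012)&(hsv[...,2]<60); print(n,"bench z",np.median(P[...,2][bench]))
    box=(P[...,0]>.35)&(P[...,0]<.72)&(P[...,1]>-.2)&(P[...,1]<.2)&ok
    base=box&(abs(P[...,2]-.018)<.006)&(hsv[...,1]<40)&(hsv[...,2]>150)
    print("base",base.sum(),np.median(P[base][:,2]),rect(P[base]))
    w=box&(abs(P[...,2]-.118)<.006)&(hsv[...,1]>40)
    m,l,st,_=cv2.connectedComponentsWithStats(w.astype(np.uint8))
    for i in range(1,m):
        if st[i,4]>30: q=P[l==i]; print("wall",st[i],np.median(q[:,2]),rect(q))
    b=(P[...,0]>.3)&(P[...,0]<.5)&(P[...,1]>-.5)&(P[...,1]<-.15)&ok&(P[...,2]>.09)&(P[...,2]<.112)
    m,l,st,_=cv2.connectedComponentsWithStats(b.astype(np.uint8))
    for i in range(1,m):
        if st[i,4]>30: q=P[l==i]; print("board",st[i],np.median(q[:,2]),rect(q),np.median(I[l==i],0))
E
```

```text
top bench z -0.0003696696148678402
base 3243 0.017535403680294825 [568.9 -48.  237.2 299.4  80.1]
wall [ 223  191   98   85 1167] 0.11734856450175868 [587.  -16.6 248.2 217.2  78.1]
board [351 283  61  11 394] 0.09900097261508878 [ 425.6 -335.4  176.5   18.4   87.4] [255. 250. 186.]
board [408 305   9  29 198] 0.09843053062584828 [ 340.4 -424.4   20.1   80.8   85.7] [255. 255.  52.]
side bench z 0.0009814592280460444
base 1908 0.018548326565036133 [567.7 -46.6 250.2 300.9  79.6]
wall [308 170  58  23 302] 0.118198787787608 [591.9  68.8  30.4 200.   57.9]
wall [294 189  79  40 642] 0.11803101973606256 [576.8 -49.  184.9 217.9  79.7]
board [279 256  10  54 381] 0.10031245437638048 [ 424.1 -333.   181.5   18.5   87.4] [249. 223. 182.]
board [233 305  33  10 279] 0.09930701827863908 [ 339.7 -422.5   25.6   79.2   85.8] [255. 241. 140.]
```

Emit:
{"api": "move_arm", "payload": {
  "increments": [
    {"xyz":[0,0,-0.18],"turn":[0,0,0.1755],"hand":1},
    {"xyz":[0,0,-0.18],"turn":[0,0,0.1755],"hand":1},
    {"xyz":[0,0,0],"turn":[0,0,0.1755],"hand":1},
    {"xyz":[0,0,0],"turn":[0,0,0.1755],"hand":1},
    {"xyz":[0,0,0],"turn":[0,0,0.1755],"hand":1},
    {"xyz":[0,0,0],"turn":[0,0,0.1755],"hand":1},
    {"xyz":[0,0,0],"turn":[0,0,0.1755],"hand":1},
    {"xyz":[0,0,0],"turn":[0,0,0.1755],"hand":1},
    {"xyz":[0,0,0],"turn":[0,0,0.1755],"hand":1},
    {"xyz":[0,0,0],"turn":[0,0,0.1755],"hand":1}
  ]
}}

```text
clock: 1.1
ee_pos: [0.2156, 0.5598, 0.3397]
eef_rot: [-0.64, 0.768, -0.0, -0.0]
wrist_force: [-0.8, 0.1, -0.5]
finger_gap: 0.0003
finger_force: 0.0
```

```bash
cat >> h.py <<'E'
def go(s,xy,z,yawx):  # remaining shift in tool axes (shares) and yaw (share) to tool-down pose; yawx=world angle of tool x, deg
    M=R.from_quat(s["eef_rot"]); d=M.inv().apply(np.r_[xy,z]-s["ee_pos"])/.25
    a=np.deg2rad(yawx); T=R.from_matrix(np.array([[np.cos(a),np.sin(a),0],[np.sin(a),-np.cos(a),0],[0,0,-1]]))
    t=(M.inv()*T).as_rotvec()/(np.pi/4); print("t",round(s["clock"],2),"tcp",np.round(s["ee_pos"],4),"shift",np.round(d,3),"turn",np.round(t,4),"F",np.round(s["wrist_force"],1),"gap",round(float(s["finger_gap"]),4))
E
python3 -c "
from h import *
from station import robot
go(robot.state(),[.5354,.1668],.34,-100.1)"
```

```text
t 1.1 tcp [0.2156 0.5598 0.3397] shift [ 1.316 -1.541 -0.   ] turn [ 0.0002 -0.0014 -0.006 ] F [-0.8  0.1 -0.5] gap 0.0003
```

Emit:
{"api": "move_arm", "payload": {
  "increments": [
    {"xyz":[0.128,-0.15,0],"turn":[0,0,0],"hand":1},
    {"xyz":[0.128,-0.15,0],"turn":[0,0,0],"hand":1},
    {"xyz":[0.128,-0.15,0],"turn":[0,0,0],"hand":1},
    {"xyz":[0.128,-0.15,0],"turn":[0,0,0],"hand":1},
    {"xyz":[0.128,-0.15,0],"turn":[0,0,0],"hand":1},
    {"xyz":[0.128,-0.15,0],"turn":[0,0,0],"hand":1},
    {"xyz":[0.128,-0.15,0],"turn":[0,0,0],"hand":1},
    {"xyz":[0.128,-0.15,0],"turn":[0,0,0],"hand":1},
    {"xyz":[0.128,-0.15,0],"turn":[0,0,0],"hand":1},
    {"xyz":[0.128,-0.15,0],"turn":[0,0,0],"hand":1}
  ]
}}

```text
clock: 2.1
ee_pos: [0.53, 0.1776, 0.34]
eef_rot: [-0.643, 0.766, 0.0, -0.0]
wrist_force: [0.6, 1.4, 0.8]
finger_gap: 0.0001
finger_force: 0.0
```

```bash
python3 -c "
from h import *
from station import robot
s=robot.state();go(s,[.5354,.1668],.08,-100.1)
c=robot.read_camera('wrist');cv2.imwrite('pics/w1.png',c['image'][...,::-1]);print(c['tool_from_camera'])
np.savez('w1.npz',**c,ee=s['ee_pos'],q=s['eef_rot'])"
```

```text
t 2.1 tcp [0.53   0.1776 0.34  ] shift [ 0.038 -0.029  1.04 ] turn [ 0.0004 -0.0001  0.0014] F [0.6 1.4 0.8] gap 0.0001
[[-3.02903322e-04 -9.61413387e-01 -2.75107629e-01  6.97404838e-02]
 [ 9.99999503e-01 -2.99441695e-05 -9.96389836e-04  3.50476929e-05]
 [ 9.49704658e-04 -2.75107795e-01  9.61412918e-01 -1.22847369e-01]
 [ 0.00000000e+00  0.00000000e+00  0.00000000e+00  1.00000000e+00]]
```

View pics/w1.png

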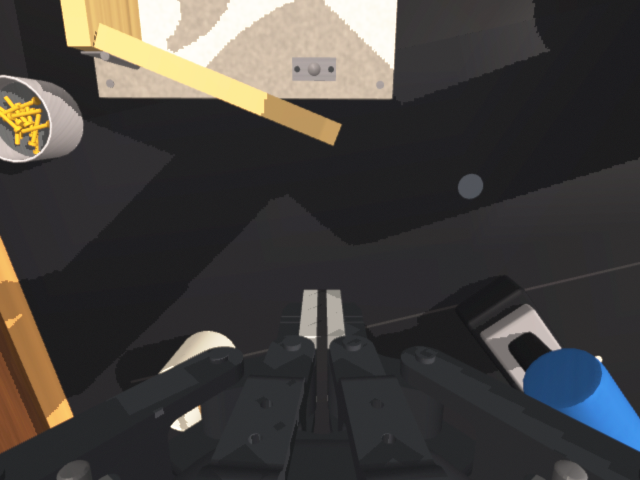

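The wrist view has image up along the box's -y. The hinged side runs from (100,35) to (335,135) and the ball plate is at (315,68). The drill (570,370) and cup (190,370) are clear of the descent.

Emit:
{"api": "move_arm", "payload": {
  "increments": [
    {"xyz":[0.018,-0.015,0.17],"turn":[0,0,0],"hand":1},
    {"xyz":[0.018,-0.015,0.17],"turn":[0,0,0],"hand":1},
    {"xyz":[0,0,0.17],"turn":[0,0,0],"hand":1},
    {"xyz":[0,0,0.17],"turn":[0,0,0],"hand":1},
    {"xyz":[0,0,0.17],"turn":[0,0,0],"hand":1},
    {"xyz":[0,0,0.17],"turn":[0,0,0],"hand":1},
    {"xyz":[0,0,0],"turn":[0,0,0],"hand":1}
  ]
}}

```text
clock: 2.85
ee_pos: [0.5311, 0.1673, 0.078]
eef_rot: [-0.642, 0.767, 0.002, -0.006]
wrist_force: [-1.0, 0.1, -1.8]
finger_gap: -0.0005
finger_force: 0.0
```

```bash
python3 -c "
from h import *
from station import robot
s=robot.state()
go(s,[.5354,.1668],.08,-100.1)
a=np.deg2rad(-10.1);B=np.array([[np.cos(a),np.sin(a)],[-np.sin(a),np.cos(a)]])
print('box xy',B@(s['ee_pos'][:2]-[.5683,-.0473]))
c=dict(np.load('w1.npz'));P=R.from_quat(c['q']).apply(cloud(c,c['tool_from_camera']).reshape(-1,3))+c['ee']
hsv=cv2.cvtColor(c['image'],cv2.COLOR_RGB2HSV).reshape(-1,3)
m=(abs(P[:,2]-.118)<.005)&(P[:,0]<.72)&(P[:,1]<.15)&(hsv[:,1]>40)&(c['z_map'].ravel()>0)
Q=(P[m][:,:2]-[.5683,-.0473])@B.T; print(np.median(P[m][:,2]));print('pts beyond y=95:',rect(Q[Q[:,1]>.095]), Q.max(0))
Q2=(P-np.r_[.5683,-.0473,0])[:,:2]@B.T
b=(abs(P[:,2]-.018)<.004)&(abs(Q2[:,0])<.2)&(Q2[:,1]>.07)&(Q2[:,1]<.14)&(hsv[:,2]>90)&(hsv[:,1]<90)
print('base edge',np.percentile(Q2[b],[1,99],axis=0))
"
```

```text
t 2.85 tcp [0.5311 0.1673 0.078 ] shift [-0.001 -0.017 -0.008] turn [ 0.013  -0.0092  0.0001] F [-1.   0.1 -1.8] gap -0.0005
box xy [-0.07430724  0.20477814]
0.11725646780435861
pts beyond y=95: [ -3.7 121.3  18.  184.5  68.2] [0.11956687 0.16321697]
base edge [[-0.14653063  0.07072501]
 [ 0.18186884  0.12155549]]
```

Emit:
{"api": "move_arm", "payload": {
  "increments": [
    {"xyz":[0.06,0,0],"turn":[0,0,0],"hand":1},
    {"xyz":[0.06,0,0],"turn":[0,0,0],"hand":1},
    {"xyz":[0.06,0,0],"turn":[0,0,0],"hand":1},
    {"xyz":[0.06,0,0],"turn":[0,0,0],"hand":1},
    {"xyz":[0.06,0,0],"turn":[0,0,0],"hand":1}
  ]
}}

```text
clock: 3.35
ee_pos: [0.5206, 0.0951, 0.0873]
eef_rot: [-0.642, 0.766, 0.001, 0.0]
wrist_force: [-13.2, 17.0, 11.7]
finger_gap: 0.0001
finger_force: 0.0
```

Emit:
{"api": "move_arm", "payload": {
  "increments": [
    {"xyz":[0.03,0,0],"turn":[0,0,0],"hand":1},
    {"xyz":[0.03,0,0],"turn":[0,0,0],"hand":1},
    {"xyz":[0.016,0,0],"turn":[0,0,0],"hand":1}
  ]
}}

```text
clock: 3.65
ee_pos: [0.52, 0.0764, 0.0887]
eef_rot: [-0.642, 0.766, -0.001, 0.003]
wrist_force: [0.5, 3.8, 1.1]
finger_gap: 0.0003
finger_force: 0.0
```

```bash
cat > b.py <<'E'
from h import *
from station import robot
s=robot.state()
go(s,[.5354,.1668],.08,-100.1)
a=np.deg2rad(-10.1);B=np.array([[np.cos(a),np.sin(a)],[-np.sin(a),np.cos(a)]])
print('box xy',B@(s['ee_pos'][:2]-[.5683,-.0473]),'Fbox',B@s['wrist_force'][:2])
E
python3 b.py
```

```text
t 3.65 tcp [0.52   0.0764 0.0887] shift [-0.367  0.003  0.036] turn [-0.0068  0.005   0.0007] F [0.5 3.8 1.1] gap 0.0003
box xy [-0.06923765  0.11333645] Fbox [-0.1471369  3.8770778]
```

Emit:
{"api": "move_arm", "payload": {
  "increments": [
    {"xyz":[0.014,0,0.01],"turn":[0,0,0],"hand":1},
    {"xyz":[0.012,0,0.01],"turn":[0,0,0],"hand":1},
    {"xyz":[0.012,0,0],"turn":[0,0,0],"hand":1},
    {"xyz":[0,0,0],"turn":[0,0,0],"hand":1}
  ]
}}

```text
clock: 4.05
ee_pos: [0.5166, 0.0672, 0.0798]
eef_rot: [-0.642, 0.766, 0.0, -0.0]
wrist_force: [0.3, 2.7, -1.9]
finger_gap: 0.0003
finger_force: 0.0
```

```bash
python3 b.py
```

```text
t 4.05 tcp [0.5166 0.0672 0.0798] shift [-0.406 -0.005 -0.001] turn [0.001  0.0003 0.0008] F [ 0.3  2.7 -1.9] gap 0.0003
box xy [-0.07100608  0.10360811] Fbox [-0.16754846  2.72559991]
```

Emit:
{"api": "move_arm", "payload": {
  "increments": [
    {"xyz":[0.012,0,0],"turn":[0,0,0],"hand":1},
    {"xyz":[0.008,0,0],"turn":[0,0,0],"hand":1},
    {"xyz":[0,0,0],"turn":[0,0,0],"hand":1},
    {"xyz":[0,0,0],"turn":[0,0,0],"hand":1}
  ]
}}

```text
clock: 4.45
ee_pos: [0.5166, 0.0667, 0.0799]
eef_rot: [-0.643, 0.766, 0.002, 0.003]
wrist_force: [0.8, 20.1, -2.9]
finger_gap: -0.0003
finger_force: 0.0
```

```bash
python3 b.py
```

```text
t 4.45 tcp [0.5166 0.0667 0.0799] shift [-0.407 -0.005  0.003] turn [-0.0012  0.0102  0.0032] F [ 0.8 20.1 -2.9] gap -0.0003
box xy [-0.07088215  0.10321294] Fbox [-2.68227594 19.89384018]
```

Emit:
{"api": "move_arm", "payload": {
  "increments": [
    {"xyz":[-0.06,0,0],"turn":[0,0,0],"hand":1},
    {"xyz":[-0.06,0,-0.05],"turn":[0,0,0],"hand":1},
    {"xyz":[0,0,-0.19],"turn":[0,0,0],"hand":1},
    {"xyz":[0,0,-0.19],"turn":[0,0,0],"hand":1},
    {"xyz":[0,0,-0.19],"turn":[0,0,0],"hand":1},
    {"xyz":[0,0,-0.19],"turn":[0,0,0],"hand":-1},
    {"xyz":[0,0,-0.19],"turn":[0,0,0],"hand":-1},
    {"xyz":[0,0,0],"turn":[0,0,0],"hand":-1},
    {"xyz":[0,0,0],"turn":[0,0,0],"hand":-1}
  ]
}}

```text
clock: 5.35
ee_pos: [0.5215, 0.092, 0.3323]
eef_rot: [-0.642, 0.766, -0.001, 0.001]
wrist_force: [1.3, 0.9, -1.0]
finger_gap: 0.058
finger_force: 0.0
```

```bash
python3 - <<'E'
import runpy; g=runpy.run_path('b.py'); globals().update(g)
c=robot.read_camera('wrist');cv2.imwrite('pics/w2.png',c['image'][...,::-1])
np.savez('w2.npz',**c,ee=s['ee_pos'],q=s['eef_rot'])
P=R.from_quat(s['eef_rot']).apply(cloud(c,c['tool_from_camera']).reshape(-1,3))+s['ee_pos']
hsv=cv2.cvtColor(c['image'],cv2.COLOR_RGB2HSV).reshape(-1,3)
Q=(P-np.r_[.5683,-.0473,0]);Q=np.c_[Q[:,:2]@B.T*1000,Q[:,2]*1000]
top=(abs(Q[:,2]-118)<5)&(abs(Q[:,0])<125)&(abs(Q[:,1])<110)&(hsv[:,1]>40)
for lo in range(-100,100,20):
    for n,a,b in(('hinged',50,110),('fixed',-110,-50)):
        m=top&(Q[:,0]>lo)&(Q[:,0]<lo+20)&(Q[:,1]>a)&(Q[:,1]<b)
        if m.sum()>20: print(n,lo,np.round(np.percentile(Q[m],[2,98],axis=0),1)[:,1],np.median(Q[m][:,2]))
for a,b in((72,88),(-88,-72)):
    m=top&(Q[:,1]>a)&(Q[:,1]<b); print('end x',np.percentile(Q[m][:,0],[0.5,2]) if m.any() else None)
E
```

```text
t 5.35 tcp [0.5215 0.092  0.3323] shift [-0.304 -0.     1.009] turn [-0.0028  0.0011  0.0009] F [ 1.3  0.9 -1. ] gap 0.058
box xy [-0.07050966  0.12892101] Fbox [1.09527827 1.09966528]
hinged -100 [72.6 89.9] 117.11490170140509
hinged -80 [72.6 89.9] 117.18031425623218
hinged -60 [72.5 89.9] 117.18300160314035
hinged -40 [71.9 89.9] 117.17222527545758
hinged -20 [71.8 89.1] 117.27986798314572
hinged 0 [71.8 89.1] 117.261952087547
hinged 20 [71.8 89.2] 117.36624883241782
hinged 40 [71.9 89.2] 117.32836234440965
hinged 60 [71.9 89.2] 117.34226571833608
hinged 80 [71.9 89.2] 117.35492398932655
end x [-97.96354059 -94.76670168]
end x None
```

View pics/w2.png

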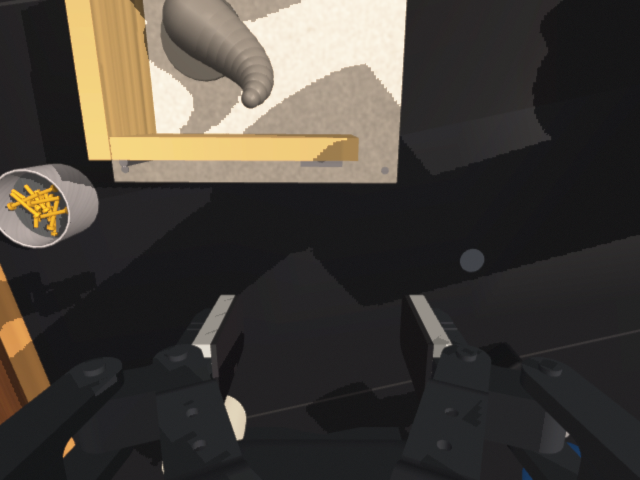

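The side is shut: its top runs parallel along rows 137–160, square to the closed end. The ball plate at (320,163) is just outside its outer face. Next I'll look over the open end to get the seat.

Emit:
{"api": "move_arm", "payload": {
  "increments": [
    {"xyz":[0.158,0.06,0],"turn":[0,0,0],"hand":-1},
    {"xyz":[0.158,0.06,0],"turn":[0,0,0],"hand":-1},
    {"xyz":[0,0,0],"turn":[0,0,0],"hand":-1},
    {"xyz":[0,0,0],"turn":[0,0,0],"hand":-1}
  ]
}}

```text
clock: 5.8
ee_pos: [0.4774, 0.0187, 0.3296]
eef_rot: [-0.642, 0.767, 0.0, -0.001]
wrist_force: [-0.4, 0.6, 0.5]
finger_gap: 0.0855
finger_force: 0.0
```

```bash
cat > box.py <<'E'
import runpy,sys; g=runpy.run_path('b.py'); globals().update(g)
c=robot.read_camera('wrist');cv2.imwrite('pics/%s.png'%sys.argv[1],c['image'][...,::-1])
np.savez(sys.argv[1]+'.npz',**c,ee=s['ee_pos'],q=s['eef_rot'])
P=R.from_quat(s['eef_rot']).apply(cloud(c,c['tool_from_camera']).reshape(-1,3))+s['ee_pos']
hsv=cv2.cvtColor(c['image'],cv2.COLOR_RGB2HSV).reshape(-1,3)
Q=(P-np.r_[.5683,-.0473,0]);Q=np.c_[Q[:,:2]@B.T*1000,Q[:,2]*1000]
top=(abs(Q[:,2]-118)<5)&(abs(Q[:,0])<125)&(abs(Q[:,1])<110)&(hsv[:,1]>40)
for lo in range(-100,100,40):
    for n,a,b in(('hinged',50,110),('fixed',-110,-50)):
        m=top&(Q[:,0]>lo)&(Q[:,0]<lo+40)&(Q[:,1]>a)&(Q[:,1]<b)
        if m.sum()>20: print(n,lo,np.round(np.percentile(Q[m],[1,99],axis=0),1)[:,1],np.median(Q[m][:,2]))
for a,b in((72,88),(-88,-72)):
    m=top&(Q[:,1]>a)&(Q[:,1]<b); print('end x',np.percentile(Q[m][:,0],[0.2,1]) if m.any() else None)
b=(abs(Q[:,2]-18)<4)&(abs(Q[:,0])<200)&(abs(Q[:,1])<140)&(hsv[:,1]<90)&(hsv[:,2]>90)
for lo in range(-100,100,40):
    m=b&(Q[:,1]>lo)&(Q[:,1]<lo+40)
    if m.sum()>50: print('front edge y',lo,np.percentile(Q[m][:,0],[.3,1]),np.median(Q[m][:,2]))
E
python3 box.py w3
```

```text
t 5.8 tcp [0.4774 0.0187 0.3296] shift [-0.625 -0.125  0.998] turn [ 0.0012 -0.001  -0.0004] F [-0.4  0.6  0.5] gap 0.0855
box xy [-0.10107642  0.04901679] Fbox [-0.46154069  0.53783328]
hinged -100 [71.8 89.7] 117.16067541804665
fixed -100 [-85.5 -67.8] 117.21439696271125
hinged -60 [71.7 89.7] 117.22234897194252
fixed -60 [-85.6 -68. ] 117.28002067526508
hinged -20 [71.5 89.7] 117.27881304453874
fixed -20 [-86.2 -68.2] 117.26726930348372
hinged 20 [71.4 89.6] 117.30894264189936
fixed 20 [-86.2 -68.3] 117.34942081644947
hinged 60 [71.2 89.5] 117.37599071402158
fixed 60 [-86.2 -67.4] 117.35113225038333
end x [-98.78933992 -97.1002577 ]
end x [-99.14963185 -96.94784939]
front edge y -100 [-149.05487382 -148.45294774] 17.27135950307701
front edge y -60 [-148.88454444 -147.44332395] 17.256836069560826
front edge y -20 [-148.54593143 -147.35954566] 17.265473462639736
front edge y 20 [-148.29270222 -146.74533554] 17.282870331379122
front edge y 60 [-148.5530055  -147.70037788] 17.28932436502528
```

View pics/w3.png

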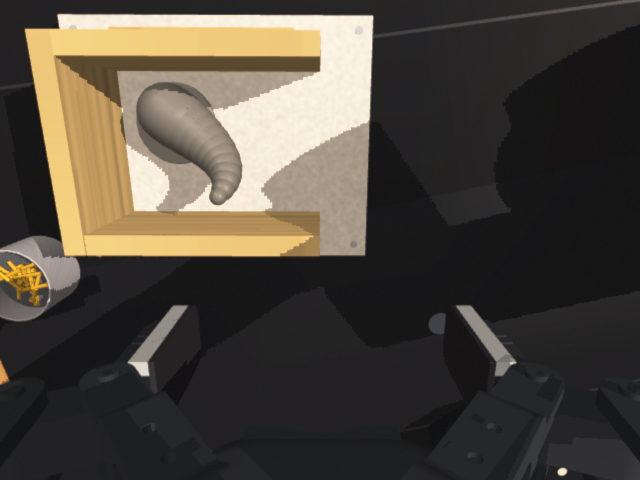

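The view shows both side ends at column 320, fixed side at rows 30–70 and hinged at 235–255, with the horn tip at (218,200) well inside. Next is the board.

Emit:
{"api": "move_arm", "payload": {
  "increments": [
    {"xyz":[0.195,0,0],"turn":[0,0,0],"hand":-1},
    {"xyz":[0.195,0,0],"turn":[0,0,0],"hand":-1},
    {"xyz":[0.195,0,0],"turn":[0,0,0],"hand":-1},
    {"xyz":[0.195,0,0],"turn":[0,0,0],"hand":-1},
    {"xyz":[0.195,0,0],"turn":[0,0,0],"hand":-1},
    {"xyz":[0.195,0,0],"turn":[0,0,0],"hand":-1},
    {"xyz":[0,0,0],"turn":[0,0,-0.167],"hand":-1},
    {"xyz":[0,0,0],"turn":[0,0,0],"hand":-1},
    {"xyz":[0,0,0],"turn":[0,0,0],"hand":-1}
  ]
}}

```text
clock: 6.75
ee_pos: [0.4274, -0.2681, 0.3294]
eef_rot: [-0.691, 0.723, 0.001, -0.0]
wrist_force: [0.7, 0.3, -0.6]
finger_gap: 0.0853
finger_force: 0.0
```

```bash
python3 - <<'E'
from h import *
from station import robot
s=robot.state();go(s,[.4245,-.334],.08,-92.6)
c=robot.read_camera('wrist');cv2.imwrite('pics/w4.png',c['image'][...,::-1])
P=R.from_quat(s['eef_rot']).apply(cloud(c,c['tool_from_camera']).reshape(-1,3))+s['ee_pos'];P=P.reshape(480,640,3)
m=(abs(P[...,2]-.1)<.006)&(abs(P[...,0]-.425)<.06)&(P[...,1]<-.2)&(P[...,1]>-.5);m[300:]=0
n,l,st,_=cv2.connectedComponentsWithStats(m.astype(np.uint8))
for i in range(1,n):
    if st[i,4]>100: q=P[l==i];print(st[i],np.median(q[:,2]),rect(q),np.median(c['image'][l==i],0))
E
```

```text
t 6.75 tcp [ 0.4274 -0.2681  0.3294] shift [ 0.264 -0.002  0.998] turn [ 0.0022  0.0005 -0.0013] F [ 0.7  0.3 -0.6] gap 0.0853
[373   0  21  14 272] 0.09898743295547124 [ 372.8 -420.3    8.4   15.5   87.5] [254. 245.   0.]
[ 309    8   24  222 4830] 0.09919360399107742 [ 425.2 -333.4  176.2   18.    87.4] [244. 209. 128.]
```

View pics/w4.png

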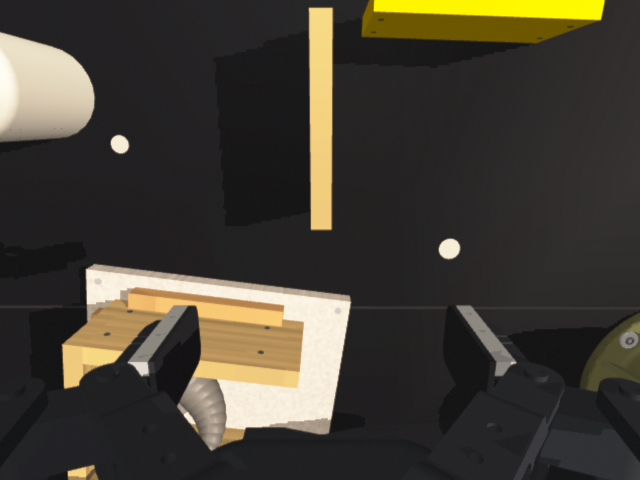

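The plywood board is at column 320, rows 8–230, 176 x 18 mm and bare wood, so it is the right one. The yellow look-alike is at (480,20).

Emit:
{"api": "move_arm", "payload": {
  "increments": [
    {"xyz":[0.131,-0.002,0],"turn":[0,0,0],"hand":-1},
    {"xyz":[0.13,-0.002,0],"turn":[0,0,0],"hand":-1},
    {"xyz":[0,0,0.18],"turn":[0,0,0],"hand":-1},
    {"xyz":[0,0,0.18],"turn":[0,0,0],"hand":-1},
    {"xyz":[0,0,0.18],"turn":[0,0,0],"hand":-1},
    {"xyz":[0,0,0.18],"turn":[0,0,0],"hand":-1},
    {"xyz":[0,0,0.16],"turn":[0,0,0],"hand":-1},
    {"xyz":[0,0,0.126],"turn":[0,0,0],"hand":-1},
    {"xyz":[0,0,0],"turn":[0,0,0],"hand":-1},
    {"xyz":[0,0,0],"turn":[0,0,0],"hand":-1}
  ]
}}

```text
clock: 7.8
ee_pos: [0.4258, -0.3335, 0.0799]
eef_rot: [-0.692, 0.722, -0.0, -0.0]
wrist_force: [0.2, -0.0, 1.8]
finger_gap: 0.0856
finger_force: 0.0
```

```bash
python3 -c "
from h import *
from station import robot
go(robot.state(),[.4252,-.3334],.078,-92.6)"
```

```text
t 7.8 tcp [ 0.4258 -0.3335  0.0799] shift [-0.     0.002  0.008] turn [ 0.0001 -0.0013  0.0027] F [ 0.2 -0.   1.8] gap 0.0856
```

Emit:
{"api": "move_arm", "payload": {
  "increments": [
    {"xyz":[0,0,0.004],"turn":[0,0,0],"hand":1},
    {"xyz":[0,0,0],"turn":[0,0,0],"hand":1},
    {"xyz":[0,0,0],"turn":[0,0,0],"hand":1},
    {"xyz":[0,0,0],"turn":[0,0,0],"hand":1},
    {"xyz":[0,0,0],"turn":[0,0,0],"hand":1},
    {"xyz":[0,0,0],"turn":[0,0,0],"hand":1},
    {"xyz":[0,0,0],"turn":[0,0,0],"hand":1},
    {"xyz":[0,0,0],"turn":[0,0,0],"hand":1}
  ]
}}

```text
clock: 8.6
ee_pos: [0.4252, -0.3341, 0.0785]
eef_rot: [-0.691, 0.723, -0.0, -0.0]
wrist_force: [-0.9, 1.2, 5.3]
finger_gap: 0.0173
finger_force: 59.5
```

```bash
python3 -c "
from h import *
from station import robot
s=robot.state()
go(s,[.4252,-.3334],.078,-92.6);print(s['finger_force'],s['ee_pos'])"
```

```text
t 8.6 tcp [ 0.4252 -0.3341  0.0785] shift [-0.003  0.     0.002] turn [-0.0008 -0.0008  0.0015] F [-0.9  1.2  5.3] gap 0.0173
59.51296806335449 [ 0.4252032  -0.3341386   0.07849236]
```

Emit:
{"api": "move_arm", "payload": {
  "increments": [
    {"xyz":[0,0,-0.1],"turn":[0,0,0],"hand":1},
    {"xyz":[0,0,-0.18],"turn":[0,0,0],"hand":1},
    {"xyz":[0,0,-0.18],"turn":[0,0,0],"hand":1},
    {"xyz":[0,0,-0.08],"turn":[0,0,0],"hand":1}
  ]
}}

```text
clock: 9.0
ee_pos: [0.4257, -0.3346, 0.2168]
eef_rot: [-0.691, 0.723, -0.002, 0.001]
wrist_force: [0.7, -0.9, -1.3]
finger_gap: 0.0172
finger_force: 59.3
```

Emit:
{"api": "move_arm", "payload": {
  "increments": [
    {"xyz":[-0.1,0,0],"turn":[0,0,0],"hand":1},
    {"xyz":[-0.155,0,0],"turn":[0,0,0],"hand":1},
    {"xyz":[-0.155,-0.002,0],"turn":[0,0,0],"hand":1},
    {"xyz":[-0.155,-0.002,0],"turn":[0,0,0],"hand":1},
    {"xyz":[-0.155,-0.002,0],"turn":[0,0,0],"hand":1},
    {"xyz":[-0.155,-0.002,0],"turn":[0,0,0],"hand":1},
    {"xyz":[-0.155,-0.002,0],"turn":[0,0,0],"hand":1},
    {"xyz":[-0.125,-0.002,0],"turn":[0,0,0.05],"hand":1},
    {"xyz":[-0.09,0,0],"turn":[0,0,0.12],"hand":1},
    {"xyz":[0,0,0],"turn":[0,0,0],"hand":1}
  ]
}}

```text
clock: 10.0
ee_pos: [0.4423, -0.0209, 0.2115]
eef_rot: [-0.642, 0.767, 0.001, -0.001]
wrist_force: [-0.4, -0.3, -1.7]
finger_gap: 0.0173
finger_force: 59.0
```

```bash
python3 -c "
from h import *
from station import robot
s=robot.state()
go(s,[.4425,-.0234],.097,-100.25);print(s['finger_force'],s['ee_pos'],s['wrist_torque'])
c=robot.read_camera('wrist');cv2.imwrite('pics/w5.png',c['image'][...,::-1]);np.savez('w5.npz',**c,ee=s['ee_pos'],q=s['eef_rot'])
c=robot.read_camera('side');np.savez('side5.npz',**c);cv2.imwrite('pics/side5.png',cv2.resize(c['image'][130:330,220:440,::-1],None,fx=3,fy=3))"
```

```text
t 10.0 tcp [ 0.4423 -0.0209  0.2115] shift [ 0.01  -0.003  0.458] turn [0.0024 0.0003 0.0031] F [-0.4 -0.3 -1.7] gap 0.0173
59.04706299304962 [ 0.44234662 -0.02087921  0.21152622] [-0.05390692  0.01207309  0.04392995]
```

View pics/w5.png

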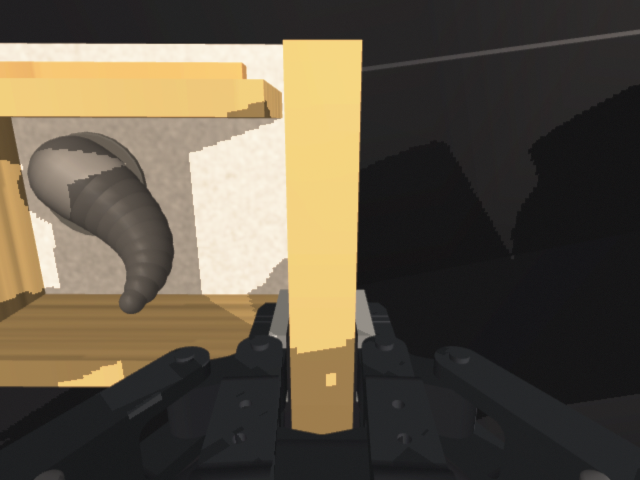

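View pics/side5.png

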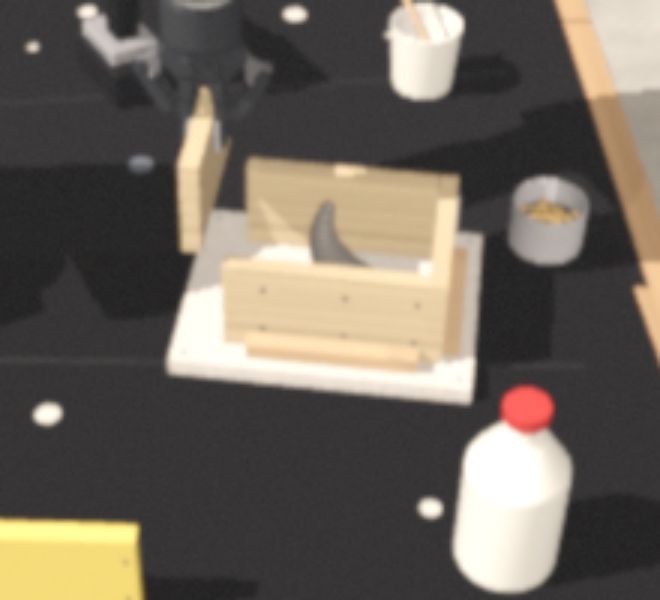

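The board hangs upright in the gripper (column 285–360), in front of the open end. The wrist view's fixed side end is at (282,100). I'll measure board and box in the same picture.

```bash
python3 - <<'E'
from h import *
c=dict(np.load('w5.npz'));T=c['tool_from_camera'];p=cloud(c,T)*1000
hsv=cv2.cvtColor(c['image'],cv2.COLOR_RGB2HSV)
z=np.median(p[150:250,300:345,2]);print('board top z tool',z)
m=(abs(p[...,2]-z)<6)&(abs(p[...,1])<20)&(p[...,0]<110)&(p[...,0]>-60)&(hsv[...,1]>50)
q=p[m];print('x far end',np.percentile(q[:,0],[98,99.5]),'n',len(q))
for lo in range(0,90,20):
    k=q[(q[:,0]>lo)&(q[:,0]<lo+20)];print(lo,np.round(np.percentile(k[:,1],[1,99]),2),np.median(k[:,2]).round(2))
W=R.from_quat(c['q']).apply(p.reshape(-1,3)/1000)+c['ee']
a=np.deg2rad(-10.1);B=np.array([[np.cos(a),np.sin(a)],[-np.sin(a),np.cos(a)]])
Q=np.c_[(W[:,:2]-[.5683,-.0473])@B.T,W[:,2]]*1000
m=(abs(Q[:,2]-117.5)<4)&(Q[:,0]<100)&(abs(p[...,1].ravel())>15)&(Q[:,1]<-60)&(Q[:,1]>-110)&(hsv[...,1].ravel()>40)
print('fixed top y',np.percentile(Q[m],[1,99],axis=0).round(1))
for lo,hi in((-100,-60),(-60,-20),(-20,20)):
    k=Q[m&(Q[:,0]>lo)&(Q[:,0]<hi)]
    if len(k): print(lo,np.percentile(k[:,1],[1,99]).round(1))
E
```

```text
board top z tool -20.76787443430725
x far end [85.98803429 87.04461704] n 27448
0 [-9.31  9.16] -20.75
20 [-8.81  8.78] -20.78
40 [-8.84  8.82] -20.77
60 [-8.78  8.83] -20.75
80 [-8.83  8.83] -20.74
fixed top y [[-98.7 -86.1 115.6]
 [ 30.5 -68.1 118.9]]
-100 [-85.6 -68.1]
-60 [-86.  -68.1]
-20 [-86.1 -68.6]
```

Emit:
{"api": "move_arm", "payload": {
  "increments": [
    {"xyz":[0.01,-0.003,0.12],"turn":[0,0,0.003],"hand":1},
    {"xyz":[0,0,0.16],"turn":[0,0,0],"hand":1},
    {"xyz":[0,0,0.1],"turn":[0,0,0],"hand":1},
    {"xyz":[0,0,0.045],"turn":[0,0,0],"hand":1},
    {"xyz":[0,0,0],"turn":[0,0,0],"hand":1},
    {"xyz":[0,0,0],"turn":[0,0,0],"hand":1},
    {"xyz":[0,0,0],"turn":[0,0,0],"hand":1}
  ]
}}

```text
clock: 10.8
ee_pos: [0.4439, -0.0258, 0.1084]
eef_rot: [-0.641, 0.768, -0.001, 0.001]
wrist_force: [-0.5, -0.0, -0.7]
finger_gap: 0.0176
finger_force: 59.0
```

```bash
sed -i 's/^go(s.*/go(s,[.4425,-.0234],.0975,-100.25)/' b.py; python3 b.py
```

```text
t 10.8 tcp [ 0.4439 -0.0258  0.1084] shift [-0.008  0.007  0.044] turn [-0.0034  0.0011 -0.0016] F [-0.5 -0.  -0.7] gap 0.0176
box xy [-0.12626125 -0.00065815] Fbox [-0.46229241 -0.10001195]
```

Emit:
{"api": "move_arm", "payload": {
  "increments": [
    {"xyz":[-0.008,0,0.02],"turn":[0,0,0],"hand":1},
    {"xyz":[0,0,0.008],"turn":[0,0,0],"hand":1},
    {"xyz":[0,0,0],"turn":[0,0,0],"hand":1},
    {"xyz":[0,0,0],"turn":[0,0,0],"hand":1}
  ]
}}

```text
clock: 11.2
ee_pos: [0.4433, -0.0238, 0.0996]
eef_rot: [-0.641, 0.768, -0.0, -0.0]
wrist_force: [0.2, -0.2, -1.8]
finger_gap: 0.0173
finger_force: 59.0
```

```bash
python3 b.py
```

```text
t 11.2 tcp [ 0.4433 -0.0238  0.0996] shift [-0.001  0.003  0.008] turn [-0.0001 -0.0002 -0.0012] F [ 0.2 -0.2 -1.8] gap 0.0173
box xy [-0.12718668  0.001247  ] Fbox [ 0.21273814 -0.12883063]
```

Emit:
{"api": "move_arm", "payload": {
  "increments": [
    {"xyz":[0,0,0.006],"turn":[0,0,0],"hand":1},
    {"xyz":[0,0,0],"turn":[0,0,0],"hand":1},
    {"xyz":[0,0,0],"turn":[0,0,0],"hand":1},
    {"xyz":[0,0,0],"turn":[0,0,0],"hand":1}
  ]
}}

```text
clock: 11.6
ee_pos: [0.4433, -0.0238, 0.0981]
eef_rot: [-0.641, 0.768, -0.0, -0.0]
wrist_force: [0.2, 1.1, -2.2]
finger_gap: 0.017
finger_force: 59.0
```

```bash
python3 b.py
```

```text
t 11.6 tcp [ 0.4433 -0.0238  0.0981] shift [-0.001  0.004  0.003] turn [-0.0001 -0.0001 -0.0015] F [ 0.2  1.1 -2.2] gap 0.017
box xy [-0.12715888  0.00120477] Fbox [0.0028702  1.06747376]
```

Emit:
{"api": "move_arm", "payload": {
  "increments": [
    {"xyz":[0,0,0.004],"turn":[0,0,0],"hand":1},
    {"xyz":[0,0,0],"turn":[0,0,0],"hand":1},
    {"xyz":[0,0,0],"turn":[0,0,0],"hand":1}
  ]
}}

```text
clock: 11.9
ee_pos: [0.4433, -0.0238, 0.097]
eef_rot: [-0.641, 0.768, -0.0, -0.0]
wrist_force: [-0.4, 0.6, -2.8]
finger_gap: 0.0173
finger_force: 59.0
```

```bash
python3 b.py
```

```text
t 11.9 tcp [ 0.4433 -0.0238  0.097 ] shift [-0.001  0.003 -0.002] turn [ 0.0001 -0.0002 -0.0014] F [-0.4  0.6 -2.8] gap 0.0173
box xy [-0.12721115  0.00119092] Fbox [-0.49612669  0.56292746]
```

Emit:
{"api": "move_arm", "payload": {
  "increments": [
    {"xyz":[0,0,0.004],"turn":[0,0,0],"hand":1},
    {"xyz":[0,0,0],"turn":[0,0,0],"hand":1},
    {"xyz":[0,0,0],"turn":[0,0,0],"hand":1}
  ]
}}

```text
clock: 12.2
ee_pos: [0.4435, -0.0238, 0.0965]
eef_rot: [-0.641, 0.768, -0.0, 0.0]
wrist_force: [0.3, 0.9, 0.6]
finger_gap: 0.0175
finger_force: 59.3
```

```bash
python3 b.py
```

```text
t 12.2 tcp [ 0.4435 -0.0238  0.0965] shift [-0.001  0.004 -0.004] turn [-0.001   0.     -0.0014] F [0.3 0.9 0.6] gap 0.0175
box xy [-0.12694667  0.00123968] Fbox [0.1779293  0.90113187]
```

Emit:
{"api": "move_arm", "payload": {
  "increments": [
    {"xyz":[0,-0.015,0],"turn":[0,0,0],"hand":1},
    {"xyz":[0,-0.015,0],"turn":[0,0,0],"hand":1},
    {"xyz":[0,-0.015,0],"turn":[0,0,0],"hand":1},
    {"xyz":[0,-0.012,0],"turn":[0,0,0],"hand":1},
    {"xyz":[0,0,0],"turn":[0,0,0],"hand":1},
    {"xyz":[0,0,0],"turn":[0,0,0],"hand":1}
  ]
}}

```text
clock: 12.8
ee_pos: [0.4581, -0.0264, 0.0964]
eef_rot: [-0.641, 0.768, -0.001, 0.001]
wrist_force: [1.3, 1.0, 3.0]
finger_gap: 0.0171
finger_force: 59.8
```

```bash
python3 b.py
```

```text
t 12.8 tcp [ 0.4581 -0.0264  0.0964] shift [-0.001  0.063 -0.004] turn [-0.0022  0.0003 -0.0017] F [1.3 1.  3. ] gap 0.0171
box xy [-0.11217944  0.0012658 ] Fbox [1.12866419 1.17017844]
```

Emit:
{"api": "move_arm", "payload": {
  "increments": [
    {"xyz":[0,-0.008,-0.002],"turn":[0,0,0],"hand":1},
    {"xyz":[0,-0.004,0],"turn":[0,0,0],"hand":1},
    {"xyz":[0,0,0],"turn":[0,0,0],"hand":1},
    {"xyz":[0,0,0],"turn":[0,0,0],"hand":1}
  ]
}}

```text
clock: 13.2
ee_pos: [0.46, -0.0269, 0.0965]
eef_rot: [-0.641, 0.768, 0.0, -0.0]
wrist_force: [-3.7, 0.6, 4.6]
finger_gap: 0.0172
finger_force: 60.0
```

```bash
python3 b.py
```

```text
t 13.2 tcp [ 0.46   -0.0269  0.0965] shift [-0.001  0.072 -0.004] turn [ 0.0007 -0.0004 -0.0016] F [-3.7  0.6  4.6] gap 0.0172
box xy [-0.11014581  0.00105629] Fbox [-3.74452864 -0.01616569]
```

Emit:
{"api": "move_arm", "payload": {
  "increments": [
    {"xyz":[0,-0.005,0],"turn":[0,0,0],"hand":1},
    {"xyz":[0,0,0],"turn":[0,0,0],"hand":1},
    {"xyz":[0,0,0],"turn":[0,0,0],"hand":1},
    {"xyz":[0,0,0],"turn":[0,0,0],"hand":1}
  ]
}}

```text
clock: 13.6
ee_pos: [0.4615, -0.0272, 0.0965]
eef_rot: [-0.641, 0.768, -0.0, -0.0]
wrist_force: [-2.5, 0.5, 2.5]
finger_gap: 0.0172
finger_force: 59.8
```

```bash
echo "print('torque',s['wrist_torque'],s['eef_rot'])">>b.py; python3 b.py
```

```text
t 13.6 tcp [ 0.4615 -0.0272  0.0965] shift [-0.001  0.078 -0.004] turn [-0.0002 -0.0002 -0.0016] F [-2.5  0.5  2.5] gap 0.0172
box xy [-0.1086292   0.00110076] Fbox [-2.57071617  0.09322574]
torque [0.21805438 0.83195199 0.0032949 ] [-6.40641309e-01  7.67840284e-01 -1.03073009e-04 -1.88790992e-05]
```

Emit:
{"api": "move_arm", "payload": {
  "increments": [
    {"xyz":[0,-0.004,-0.002],"turn":[0,0,0],"hand":1},
    {"xyz":[0,0,0],"turn":[0,0,0],"hand":1},
    {"xyz":[0,0,0],"turn":[0,0,0],"hand":1},
    {"xyz":[0,0,0],"turn":[0,0,0],"hand":1}
  ]
}}

```text
clock: 14.0
ee_pos: [0.4618, -0.0272, 0.0965]
eef_rot: [-0.641, 0.768, 0.001, -0.001]
wrist_force: [-5.1, 1.5, 3.6]
finger_gap: 0.0177
finger_force: 59.8
```

```bash
python3 b.py
```

```text
t 14.0 tcp [ 0.4618 -0.0272  0.0965] shift [-0.001  0.079 -0.004] turn [ 0.0025 -0.0004 -0.0016] F [-5.1  1.5  3.6] gap 0.0177
box xy [-0.10841388  0.00106747] Fbox [-5.29339741  0.53237309]
torque [0.62625509 1.77705069 0.1074984 ] [-6.40628565e-01  7.67850262e-01  6.71123668e-04 -7.53044295e-04]
```

Emit:
{"api": "move_arm", "payload": {
  "increments": [
    {"xyz":[0,-0.004,-0.002],"turn":[0,0,0],"hand":1},
    {"xyz":[0,-0.003,0],"turn":[0,0,0],"hand":1},
    {"xyz":[0,0,0],"turn":[0,0,0],"hand":1},
    {"xyz":[0,0,0],"turn":[0,0,0],"hand":1},
    {"xyz":[0,0,0],"turn":[0,0,0],"hand":1}
  ]
}}

```text
clock: 14.5
ee_pos: [0.4618, -0.0273, 0.0965]
eef_rot: [-0.641, 0.768, 0.002, -0.002]
wrist_force: [-16.0, 5.6, 7.9]
finger_gap: 0.0173
finger_force: 60.5
```

```bash
python3 b.py
```

```text
t 14.5 tcp [ 0.4618 -0.0273  0.0965] shift [-0.001  0.079 -0.003] turn [ 0.008  -0.0007 -0.0015] F [-16.    5.6   7.9] gap 0.0173
box xy [-0.10838449  0.00104499] Fbox [-16.72109094   2.66794169]
torque [ 1.72286437  4.64662752 -0.04488839] [-0.64066102  0.76781735  0.00223651 -0.00222821]
```

Emit:
{"api": "move_arm", "payload": {
  "increments": [
    {"xyz":[0,0,0],"turn":[0,0,0],"hand":1},
    {"xyz":[0,0,0],"turn":[0,0,0],"hand":1},
    {"xyz":[0,0,0],"turn":[0,0,0],"hand":1},
    {"xyz":[0,0,0],"turn":[0,0,0],"hand":1},
    {"xyz":[0,0,0],"turn":[0,0,0],"hand":1},
    {"xyz":[0,0,0],"turn":[0,0,0],"hand":1},
    {"xyz":[0,0,0],"turn":[0,0,0],"hand":1},
    {"xyz":[0,0,0],"turn":[0,0,0],"hand":1},
    {"xyz":[0,0,0],"turn":[0,0,0],"hand":1},
    {"xyz":[0,0,0],"turn":[0,0,0],"hand":1}
  ]
}}

```text
clock: 15.5
ee_pos: [0.4618, -0.0273, 0.0965]
eef_rot: [-0.641, 0.768, 0.002, -0.002]
wrist_force: [-16.0, 5.8, 6.4]
finger_gap: 0.0172
finger_force: 60.5
```

```bash
python3 b.py; python3 - <<'E'
from h import *
from station import robot
s=robot.state()
c=robot.read_camera('wrist');cv2.imwrite('pics/w6.png',c['image'][...,::-1]);t=robot.read_camera('top');u=robot.read_camera('side')
cv2.imwrite('pics/w6s.png',np.vstack([cv2.resize(c['image'][:,100:560],(600,626))[:300],cv2.resize(u['image'][150:270,260:400],(600,514))[:290]])[...,::-1])
p=cloud(c,c['tool_from_camera']);P=(R.from_quat(s['eef_rot']).apply(p.reshape(-1,3))+s['ee_pos']);sat=cv2.cvtColor(c['image'],cv2.COLOR_RGB2HSV)[...,1].ravel()
for n,P,sat in(('wrist',P,sat),('top',cloud(t).reshape(-1,3),cv2.cvtColor(t['image'],cv2.COLOR_RGB2HSV)[...,1].ravel()),('side',cloud(u).reshape(-1,3),cv2.cvtColor(u['image'],cv2.COLOR_RGB2HSV)[...,1].ravel())):
    a=np.deg2rad(-10.1);B=np.array([[np.cos(a),np.sin(a)],[-np.sin(a),np.cos(a)]])
    Q=np.c_[(P[:,:2]-[.5683,-.0473])@B.T,P[:,2]]*1000
    m=(abs(Q[:,2]-117.5)<5)&(sat>30)
    f=lambda x0,x1,y0,y1:Q[m&(Q[:,0]>x0)&(Q[:,0]<x1)&(Q[:,1]>y0)&(Q[:,1]<y1)]
    for nm,k in(('board',f(-120,-102,-110,110)),('fixed',f(-90,0,-110,-60)),('hinged',f(-90,80,60,110))):
        if len(k)>10: print(n,nm,len(k),np.percentile(k,[1,50,99],axis=0).round(1)[:,1:].T.tolist())
E
```

```text
t 15.5 tcp [ 0.4618 -0.0273  0.0965] shift [-0.001  0.079 -0.004] turn [ 0.008  -0.0007 -0.0014] F [-16.    5.8   6.4] gap 0.0172
box xy [-0.10839745  0.00105019] Fbox [-16.75033127   2.94894468]
torque [1.68136877e+00 4.65612150e+00 3.21631965e-03] [-0.64068191  0.76779986  0.00223825 -0.0022486 ]
wrist board 23742 [[-85.7, -43.9, 18.5], [115.7, 117.3, 118.7]]
wrist fixed 19822 [[-85.7, -77.1, -68.2], [115.7, 117.3, 118.8]]
top board 94 [[-87.5, -61.8, -31.6], [112.7, 116.3, 121.7]]
top fixed 175 [[-87.4, -78.8, -69.7], [112.8, 117.6, 122.1]]
top hinged 146 [[70.0, 80.0, 88.1], [112.7, 116.9, 122.0]]
side board 141 [[-88.8, -35.2, 28.7], [113.0, 118.6, 122.1]]
side fixed 170 [[-90.1, -80.4, -65.1], [112.6, 117.9, 122.0]]
side hinged 216 [[66.6, 76.6, 92.3], [112.7, 117.3, 122.1]]
```

View pics/w6s.png

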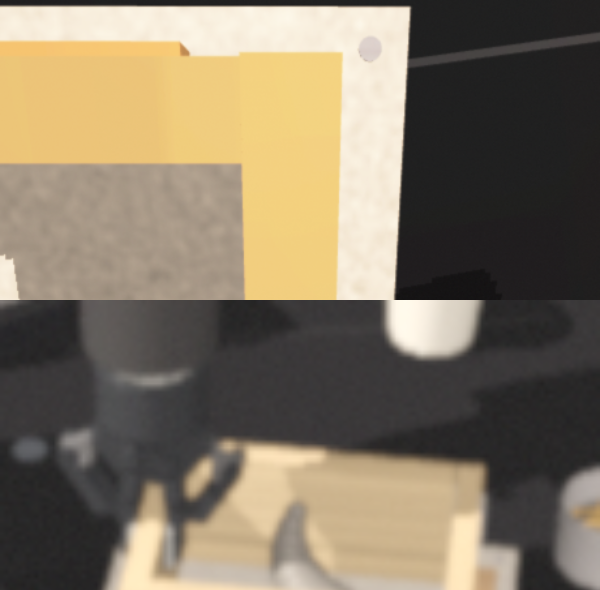

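The board's end is flush with the fixed side (both at row ~53) and tight against it, and the tops are level. I'll hold the push.

Emit:
{"api": "move_arm", "payload": {
  "increments": [
    {"xyz":[0,0,0],"turn":[0,0,0],"hand":1},
    {"xyz":[0,0,0],"turn":[0,0,0],"hand":1},
    {"xyz":[0,0,0],"turn":[0,0,0],"hand":1},
    {"xyz":[0,0,0],"turn":[0,0,0],"hand":1},
    {"xyz":[0,0,0],"turn":[0,0,0],"hand":1},
    {"xyz":[0,0,0],"turn":[0,0,0],"hand":1},
    {"xyz":[0,0,0],"turn":[0,0,0],"hand":1},
    {"xyz":[0,0,0],"turn":[0,0,0],"hand":1},
    {"xyz":[0,0,0],"turn":[0,0,0],"hand":1},
    {"xyz":[0,0,0],"turn":[0,0,0],"hand":1}
  ]
}}

```text
clock: 16.65
ee_pos: [0.4618, -0.0272, 0.0965]
eef_rot: [-0.641, 0.768, 0.002, -0.002]
wrist_force: [-16.3, 4.5, 7.1]
finger_gap: 0.0174
finger_force: 60.5
```

Emit:
{"api": "move_arm", "payload": {
  "increments": [
    {"xyz":[0,0,0],"turn":[0,0,0],"hand":1},
    {"xyz":[0,0,0],"turn":[0,0,0],"hand":1},
    {"xyz":[0,0,0],"turn":[0,0,0],"hand":1},
    {"xyz":[0,0,0],"turn":[0,0,0],"hand":1},
    {"xyz":[0,0,0],"turn":[0,0,0],"hand":1},
    {"xyz":[0,0,0],"turn":[0,0,0],"hand":1},
    {"xyz":[0,0,0],"turn":[0,0,0],"hand":1},
    {"xyz":[0,0,0],"turn":[0,0,0],"hand":1},
    {"xyz":[0,0,0],"turn":[0,0,0],"hand":1},
    {"xyz":[0,0,0],"turn":[0,0,0],"hand":1}
  ]
}}

```text
clock: 17.65
ee_pos: [0.4618, -0.0273, 0.0965]
eef_rot: [-0.641, 0.768, 0.002, -0.002]
wrist_force: [-15.9, 5.3, 6.8]
finger_gap: 0.0173
finger_force: 60.5
```

Emit:
{"api": "move_arm", "payload": {
  "increments": [
    {"xyz":[0,0,0],"turn":[0,0,0],"hand":1},
    {"xyz":[0,0,0],"turn":[0,0,0],"hand":1},
    {"xyz":[0,0,0],"turn":[0,0,0],"hand":1},
    {"xyz":[0,0,0],"turn":[0,0,0],"hand":1},
    {"xyz":[0,0,0],"turn":[0,0,0],"hand":1},
    {"xyz":[0,0,0],"turn":[0,0,0],"hand":1},
    {"xyz":[0,0,0],"turn":[0,0,0],"hand":1},
    {"xyz":[0,0,0],"turn":[0,0,0],"hand":1},
    {"xyz":[0,0,0],"turn":[0,0,0],"hand":1},
    {"xyz":[0,0,0],"turn":[0,0,0],"hand":1}
  ]
}}

```text
clock: 18.65
ee_pos: [0.4618, -0.0273, 0.0965]
eef_rot: [-0.641, 0.768, 0.002, -0.002]
wrist_force: [-16.0, 5.4, 6.8]
finger_gap: 0.0174
finger_force: 60.5
```

```bash
python3 b.py; python3 -c "
from station import robot
print(robot.finish_job())"
```

```text
t 18.65 tcp [ 0.4618 -0.0273  0.0965] shift [-0.001  0.079 -0.004] turn [ 0.0081 -0.0008 -0.0015] F [-16.    5.4   6.8] gap 0.0174
box xy [-0.10840536  0.0010395 ] Fbox [-16.71641928   2.46518782]
torque [1.64676834 4.66464655 0.00537574] [-0.64067297  0.76780722  0.00224403 -0.0022755 ]
the job is handed in; nothing more can be done
None
```

The hinged side is shut, and I held the end board at the seat for about 4 s with a steady wrist push of about 16.7 N (nearer your 20 N limit than 14), still gripped when I handed the job in; no score came back, and the force on each side end could not be measured separately.

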